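Set the telescoping neck rest under an instrument neck

TASK

Prop up the neck of the small wooden instrument with the green telescoping neck rest: turn the orange bar on top anticlockwise to free the inner section, raise it until the cork pad bears gently but definitely on the underside of the neck (about 5 N, never as much as 18 N), and while holding it there turn the bar all the way back clockwise to lock. Then let go, leaving the neck carried by the locked rest; do not bump the instrument with the gripper or disturb the tin, jar and bottle.

Things in the scene. Friction and masses are not known exactly. Their poses are not given: they have to be found in the camera images.
- bar (a point): centre of the orange grip bar on top of the rest: 50 mm long (its own x axis), 14 mm thick (its y axis), 30 mm tall, on the post's vertical axis, on a 16 mm stem; nothing is within 25 mm of it. When locked the bar points along the rest's side arm, square to the neck. Its axes turn with it. Lifting the bar lifts the inner section
- twist (a joint): turn of the orange bar relative to the inner section, rad: 0 = fully locked (against a stop), grows anticlockwise seen from above, stop at 1.2. The cam inside clamps from 0.6 down to 0 and is free above 0.65. It turns against 0.1 to 0.3 N m and stays where it is left. Locked, pulling the section up takes over 20 N
- section (a joint): how far the aluminium inner section is drawn out of the green outer tube, m, 0 to 0.05, grows upward. Section and bar weigh 0.24 to 0.33 kg and slide snugly, with about 8.5 N of drag either way: raising takes 11 to 12 N plus the load on the pad, and a wrist force read after easing back is off by the drag. A light load (5 N) stays up, much more settles back
- pad_top (a point): centre of the top face of the 44 x 44 mm cork pad, at the end of the side arm: 110 mm along the rest's own x axis from the post axis and 68 mm below the bar's centre. It is straight below the neck already and needs only to be raised, 8 to 40 mm
- rest: fixed neck rest, screwed to the bench: 96 mm round foot, green outer tube 32 mm thick and 88 mm tall. Origin on the post axis at bench level; its x axis runs along the side arm towards the neck and z is up
- instrument: fixed small guitar-like instrument lying face up on a cradle, body 310 x 216 mm, its face 150 mm above the bench. Origin at bench level under the neck joint, at the edge of the body; the neck runs from there along its own +y axis, 400 mm long with the head
- tin_mid (a point): centre of a loose paint tin, 72 mm wide, 85 mm tall, bystander
- jar_mid (a point): centre of a loose amber jar, 60 mm wide, 80 mm tall, bystander
- glue_mid (a point): centre of a loose white glue bottle with yellow cap, 42 mm wide, 105 mm tall, beyond the neck, bystander
- under_neck (a point): a point on the bench straight below the neck's middle line, 170 mm from the neck joint. The neck is 40 mm wide, 18 mm thick plus a 5 mm fingerboard. How high it is set differs: its underside is 134 to 150 mm above the bench, not measured. It is springy: it gives way upward 1 mm for each 4 N of push; 18 N would crack its joint

How it is judged:
On the way, in this order (a step that is already met when the one before it is completed fails the run):
1. the bar is turned anticlockwise so that the inner section is free (value of joint twist above 0.65 rad), for 0.1 s.
2. with the section free, the pad is raised until it bears on the neck (over 2 N) (contact force between section_c2 and neck_c0 above 2 N and value of joint twist above 0.6 rad), for 0.1 s.
At the end, for the whole second after the job is handed in: The bar is back at its locked end (under 0.2 rad), the released rest stands still and its pad presses up on the neck with 2 to 10 N (value of joint twist below 0.2 rad and contact force between section_c2 and neck_c0 between 2 and 10 N and velocity of joint section between -0.002 and 0.002 m/s and contact force between the fingers and rest below 0.1 N); the robot touches nothing.
It fails at once if the pad pushes on the neck with more than 18 N (contact force between section_c2 and neck_c0 above 18 N).
It fails at once if the robot pushes on the instrument with more than 3 N (contact force between any of the fingers, the arm and instrument above 3 N or contact force between any of the fingers, the arm and neck_c0 above 3 N or contact force between any of the fingers, the arm and neck_c1 above 3 N or contact force between any of the fingers, the arm and neck_c2 above 3 N).
It fails at once if the tin, jar or bottle is moved more than 20 mm (distance of any of tin_mid, jar_mid, glue_mid from where it was at the start of the episode above 0.02 m).
It also fails if it takes over 54 s, if anything falls off the work surface, if the arm or the gripper's body presses on something with over 40 N, if the wrist force passes 120 N, or if a joint passes its speed limit or range.

ROBOT

A 6-joint arm with a two-finger parallel gripper is mounted at the origin on the work surface. World frame = base frame: x ahead of the robot, y to its left, z up, the work surface at z = 0. Lengths are in m, angles in rad, forces in N, time in s.
With the tool pointing down it reaches from about 0.35 to 0.775 m from the base axis. Payload 7.3 kg.
Tool frame: the origin (TCP) lies at the very end of the fingers, on their centre line; the grasp point (between the pads) lies 19 mm behind it; z points along the fingers, y is the direction in which the jaws open and shut (so a half turn about z gives the same grasp; the last joint's range is limited). The gripper opens to 92 mm and grips with 3 to 60 N. Pads are 19 mm wide; open, the fingers measure 130 mm over their backs; the gripper's body (75 mm by 190 mm) begins 47 mm behind the grasp point.
Start: joints at [-1.4, 0.342, 1.524, -0, 1.275, -0.146], TCP at [0.164, -0.499, 0.227] pointing down, gripper open.
Joint ranges: [-2.53, 2.53], [-0.77, 2.02], [0.04, 2.7], [-1, 4.14], [0.28, 2.66], [-3.11, 3.11]. Speed limits (rad/s): [2.57, 2.57, 3.14, 3.14, 3.14, 3.14].

INTERFACE

Orientations are given as [roll, pitch, yaw] about the fixed x, y, z axes, in that order (R = Rz(yaw) Ry(pitch) Rx(roll)).
In Python, from cell import observe, read_camera, camera_info, hand_in gives the robot as it stands.
- The arm moves only by the tool jog_arm, never from a script. Its argument "rows" is one flat list of numbers, 5 for each row, row after row: the finger opening in mm, from 0 to 91.8, then the shift along the tool's x, y, z in mm, then the turn about the tool's z in degrees. In form: [gripper, tx, ty, tz, roll, gripper, tx, ty, tz, roll, ...]. A call has 1 to 20 rows; each row shifts and turns the commanded pose from where the row before left it, along the tool's axes as they then stand; what a row does not reach is not made up. A row lasts 1/10 s, in which the tool goes at most 50 mm and 8.59 degrees, less where a joint would pass 70% of its speed; a pose out of reach is approached as far as the arm can. A call with a gripper value outside its range is refused whole. The fingers move at their own pace and stop on an object; "grip_force" is the grip in N (left out, the last holds). Time passes only in rows, so rows that do not move let the fingers close. It gives the time, the measured TCP pose, the force and the opening at its end, in the units of the state.
- observe(): the state, without advancing time (a new reading comes with each control period).
- read_camera(name): name is "scene" or "side" or "wrist"; returns (picture, depth): 384x512x3 uint8, red, green, blue; 384x512 float32, m along the optical axis (not along the pixel's ray), 0 where there is no reading.
- camera_info(name): a dict with "fx", "fy", "cx", "cy" (pixels), "extrinsics" (4x4, takes a point from camera to world coordinates); the wrist camera has in their place "tool_from_camera" (4x4, takes a point from camera to tool coordinates, whose origin is the TCP and whose axes are the flange's). Camera axes: x right, y up, looking along -z (the intrinsics and any distortion apply to the point x, -y, -z); pixel columns grow to the right and rows downward; lengths in m; the calibration is good to about 2 mm. A picture is of the moment at which its call begins: read the wrist's pose just before it. camera_info takes no time and is no camera call.
- hand_in(): hands the job in, once; it reports no verdict.
The state is a dict: "time": time; "qpos": joint angles; "qvel": joint speeds; "joint_efforts": joint torques, N m; "tool_pos": TCP position; "tool_rot": TCP orientation; "contact_force": force on the tool from outside, world axes, zero at the start; "torque": the same for the moment, N m; "opening": finger opening in m.
Only numpy, scipy, OpenCV 4.12 (cv2) and the standard library are available. Lean on these libraries where they do the work, as an engineer would, in place of code of your own. Each camera call takes 0.05 s, during which the arm holds its last target. There are 200 camera calls.

## Working session

There is one attempt and no reset: what is moved stays moved. The work goes in short steps, Python scripts to look and compute and a tool call to move; the robot and the scene stay as the last step left them, time stands still between calls to the robot, and variables do not carry over. Pictures are saved under pics/ and viewed, about 8 in all and at most 12, crops included, and the job is handed in when it is done.

Besides the shell and the picture viewer there is one more tool, called after "Request:" as name(argument=value, ...) on one line, values as JSON. jog_arm: Moves the arm, as the interface text tells. Its arguments: {"type":"object","properties":{"rows":{"type":"array","items":{"type":"number"}},"grip_force":{"type":"number"}},"required":["rows"]}

```bash
mkdir -p pics
cat > h.py <<'E'
import numpy as np,cv2
from cell import observe,read_camera,camera_info,hand_in
def world(name,d,st=None):
    c=camera_info(name);v,u=np.indices(d.shape)
    p=np.stack([(u-c['cx'])/c['fx']*d,-(v-c['cy'])/c['fy']*d,-d,np.ones_like(d)],-1)
    return (p@np.array(c['extrinsics']).T)[...,:3]
def orange(p):
    h=cv2.cvtColor(p,cv2.COLOR_RGB2HSV);return h,(h[...,0]>4)&(h[...,0]<20)&(h[...,1]>170)&(h[...,2]>110)
E
python3 - <<'E'
from h import *
ps=[]
for n in('scene','side'):
    p,d=read_camera(n);np.savez('pics/'+n,p=p,d=d);ps.append(p)
    W=world(n,d);h,m=orange(p);m&=d>0
    k,l,s,c=cv2.connectedComponentsWithStats(m.astype(np.uint8))
    for i in range(1,k):
        if s[i,4]>25:
            q=W[l==i];print(n,s[i],q.mean(0).round(3),q.min(0).round(3),q.max(0).round(3))
cv2.imwrite('pics/a.png',cv2.resize(np.vstack(ps)[...,::-1],None,fx=.78,fy=.78))
s=observe();print(s['time'],s['tool_pos'],s['tool_rot'],s['contact_force'])
E
```

```text
scene [261 136  25  12 122] [ 0.551 -0.019  0.195] [ 0.526 -0.028  0.192] [ 0.574 -0.011  0.197]
side [212 179  27   5  98] [ 0.55  -0.025  0.195] [ 0.528 -0.03   0.193] [ 0.571 -0.019  0.197]
0.1 [ 0.16350376 -0.49849491  0.2261064 ] [-3.14018358e+00 -2.27791254e-04  3.16758133e-01] [-0.64927778 -0.38514581 -0.20447048]
```

View pics/a.png

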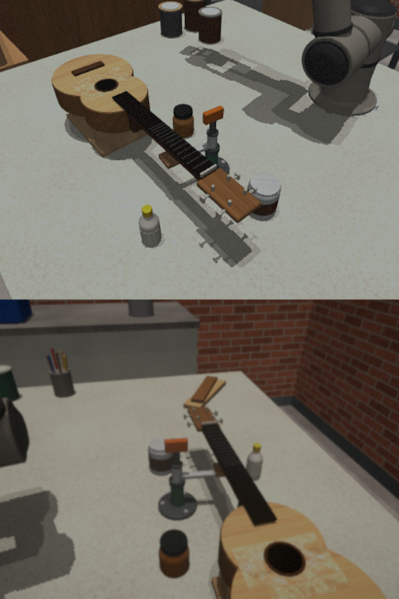

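Top: scene view, with the orange bar around (273,147) full-res, tin beyond, jar and bottle clear of it. Bottom: side view, same bar at (225,182); both put the bar top at z≈0.196.

Run:
```python
from h import *
for n in('scene','side'):
    z=np.load(f'pics/{n}.npz');p,d=z['p'],z['d'];W=world(n,d)
    h=cv2.cvtColor(p,cv2.COLOR_RGB2HSV)
    roi=(np.abs(W[...,0]-.55)<.06)&(np.abs(W[...,1]+.02)<.06)&(d>0)
    m=roi&(h[...,0]<22)&(h[...,1]>150)&(W[...,2]>.15)
    q=W[m];t=q[q[:,2]>.190]
    print(n,m.sum(),q.min(0).round(3),q.max(0).round(3),'top z',np.median(t[:,2]).round(4))
    print(' rect all',cv2.minAreaRect((q[:,:2]*1000).astype(np.float32)),'top',cv2.minAreaRect((t[:,:2]*1000).astype(np.float32)))
    # fingerboard dark points z .15-.18
    f=(h[...,2]<70)&(W[...,2]>.15)&(W[...,2]<.185)&(W[...,0]>.35)&(d>0)&(d<2)&(W[...,0]<.9)
    k,l,s,c=cv2.connectedComponentsWithStats(f.astype(np.uint8));i=1+s[1:,4].argmax();q=W[l==i]
    print(' board',s[i],q.mean(0).round(3),cv2.minAreaRect((q[:,:2]*1000).astype(np.float32)),np.median(q[:,2]))
```

```text
scene 400 [ 0.526 -0.028  0.168] [ 0.576 -0.009  0.197] top z 0.1941
 rect all ((551.3972778320312, -18.994319915771484), (15.452217102050781, 49.08156967163086), 82.05535888671875) top ((551.2614135742188, -19.41427993774414), (15.204465866088867, 49.378971099853516), 86.12548828125)
 board [ 144  117  133  113 3519] [ 0.659 -0.059  0.161] ((655.8570556640625, -79.34230041503906), (339.1046142578125, 49.351707458496094), 89.09086608886719) 0.1611293323849618
side 393 [ 0.527 -0.031  0.17 ] [ 0.572 -0.016  0.197] top z 0.1948
 rect all ((550.125732421875, -23.212905883789062), (12.683710098266602, 44.89250564575195), 84.02423858642578) top ((550.1265869140625, -23.212169647216797), (12.681235313415527, 44.891788482666016), 84.01058959960938)
 board [ 258  159   96  131 3686] [ 0.654 -0.119  0.162] ((656.4601440429688, -80.96347045898438), (42.76655197143555, 340.87017822265625), 0.1173207089304924) 0.162050989705098
```

Request:
jog_arm(rows=[91,37,-24,-5,0,91,37,-24,-5,0,91,37,-24,-5,0,91,37,-24,-5,0,91,37,-24,-5,0,91,37,-24,-5,0,91,37,-24,-5,0,91,37,-24,-5,0,91,37,-24,-5,0,91,37,-24,-5,0,91,37,-24,-5,0,91,37,-24,-5,0,91,37,-24,-5,0,91,37,-24,-5,0,91,0,0,0,7.5,91,0,0,0,7.5,91,0,0,0,7,91,0,0,0,0])

```text
time: 1.9
tool_pos: [0.551, -0.0181, 0.2962]
tool_rot: [3.142, 0.001, -0.068]
contact_force: [0.2, -0.3, -0.2]
opening: 0.091
```

```bash
cat > w.py <<'E'
from h import *
from scipy.spatial.transform import Rotation as R
import sys
s=observe();p,d=read_camera('wrist');c=camera_info('wrist')
T=np.eye(4);T[:3,:3]=R.from_euler('xyz',s['tool_rot']).as_matrix();T[:3,3]=s['tool_pos']
T=T@np.array(c['tool_from_camera'])
v,u=np.indices(d.shape)
P=np.stack([(u-c['cx'])/c['fx']*d,-(v-c['cy'])/c['fy']*d,-d,np.ones_like(d)],-1)
W=(P@T.T)[...,:3];h=cv2.cvtColor(p,cv2.COLOR_RGB2HSV)
m=(h[...,0]<22)&(h[...,1]>150)&(d>0)&(W[...,2]>.16)&(np.linalg.norm(W[...,:2]-[.551,-.021],axis=-1)<.05)
q=W[m];zt=np.percentile(q[:,2],90) if len(q) else 0
t=q[q[:,2]>zt-.006]
print(s['time'],s['tool_pos'].round(4),s['tool_rot'].round(4),s['contact_force'].round(2),s['opening'],m.sum())
if len(q):print('all',q.mean(0),cv2.minAreaRect((q[:,:2]*1000).astype(np.float32)),'top',zt,np.median(t[:,2]),cv2.minAreaRect((t[:,:2]*1000).astype(np.float32)))
np.savez('pics/w',p=p,d=d,W=W)
cv2.imwrite(sys.argv[1],p[...,::-1])
E
python3 w.py pics/b.png
```

```text
1.9 [ 0.551  -0.0181  0.2962] [ 3.1416e+00  1.1000e-03 -6.7900e-02] [ 0.17 -0.29 -0.19] 0.09103492280441534 1239
all [ 0.55929635 -0.03193427  0.2617889 ] ((552.8331298828125, -19.962181091308594), (94.18722534179688, 49.89019012451172), 85.53092956542969) top 0.3893407705840325 0.3891368308328575 ((574.3810424804688, -33.10942077636719), (68.33518981933594, 4.876481533050537), 85.53092956542969)
```

View pics/b.png

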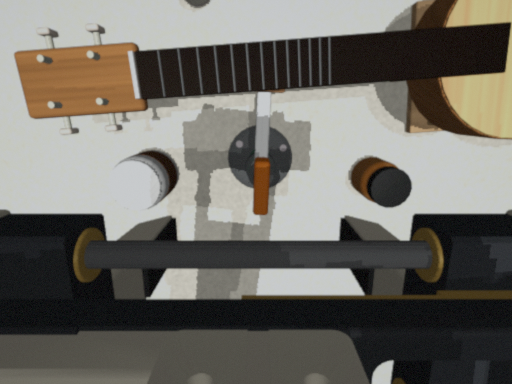

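Wrist view: bar at (261,186), arm towards neck at (263,110), tin (140,180), jar (385,185), fingers in front. I still need to exclude the gripper's own orange parts.

```bash
sed -i 's/(W\[...,2\]>.16)/(W[...,2]>.16)\&(W[...,2]<s["tool_pos"][2]-.02)/' w.py
python3 - <<'E'
from h import *
z=np.load('pics/w.npz');p,W,d=z['p'],z['W'],z['d'];h=cv2.cvtColor(p,cv2.COLOR_RGB2HSV)
m=(h[...,0]<22)&(h[...,1]>150)&(d>0)&(W[...,2]>.16)&(W[...,2]<.25)&(np.linalg.norm(W[...,:2]-[.551,-.021],axis=-1)<.05)
q=W[m];t=q[q[:,2]>.188]
print(m.sum(),q.min(0),q.max(0),np.median(t[:,2]),cv2.minAreaRect((t[:,:2]*1000).astype(np.float32)))
f=(h[...,2]<70)&(W[...,2]>.15)&(W[...,2]<.175)&(d>0)&(np.indices(d.shape)[0]<110)
k,l,s,c=cv2.connectedComponentsWithStats(f.astype(np.uint8));i=1+s[1:,4].argmax();b=W[l==i]
print(s[i],np.median(b[:,2]),cv2.minAreaRect((b[:,:2]*1000).astype(np.float32)))
a=(h[...,1]<60)&(W[...,2]>.08)&(W[...,2]<.125)&(d>0)&(np.abs(W[...,1]+.025)<.03)&(W[...,0]>.56)
a=W[a];print('arm',len(a),a.mean(0),cv2.minAreaRect((a[:,:2]*1000).astype(np.float32)))
E
```

```text
801 [ 0.52759381 -0.03031771  0.1779611 ] [ 0.57684605 -0.01390344  0.19717382] 0.19518079515896147 ((552.1771240234375, -22.01736831665039), (13.268306732177734, 48.94374084472656), 85.99481964111328)
[  134    23   376    77 16708] 0.1618496078907453 ((658.064697265625, -82.16151428222656), (42.170894622802734, 335.8592834472656), 0.10877270996570587)
arm 980 [ 0.60152127 -0.02663509  0.09962069] ((598.47705078125, -27.889251708984375), (31.51075553894043, 83.83545684814453), 79.33393096923828)
```

Request:
jog_arm(rows=[50,0,2,30,0,50,0,2,30,0,50,0,0,25,0,50,0,0,20,0,50,0,0,15,0,50,0,0,6,0,50,0,0,0,0,50,0,0,0,0], grip_force=15)

```text
time: 2.75
tool_pos: [0.5513, -0.0224, 0.1714]
tool_rot: [3.141, -0.001, -0.066]
contact_force: [-0.1, 0.5, -0.3]
opening: 0.0503
```

```bash
python3 w.py pics/c.png
```

```text
2.75 [ 0.5513 -0.0224  0.1714] [ 3.1414e+00 -1.1000e-03 -6.6300e-02] [-0.08  0.51 -0.33] 0.050330629655241134 0
```

View pics/c.png

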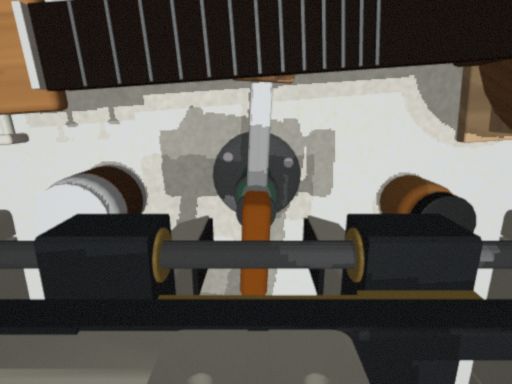

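The bar (column ≈257) lies centred between the fingers (211 to 305). Closing.

Request:
jog_arm(rows=[0,0,0,0,0,0,0,0,0,0,0,0,0,0,0,0,0,0,0,0,0,0,0,0,0,0,0,0,0,0,0,0,0,0,0,0,0,0,0,0], grip_force=40)

```text
time: 3.6
tool_pos: [0.5509, -0.0211, 0.1708]
tool_rot: [-3.14, -0.0, -0.067]
contact_force: [0.4, 4.7, 0.4]
opening: 0.0136
```

Request:
jog_arm(rows=[0,0,-1.3,0,0,0,0,0,0,-4,0,0,0,0,-4,0,0,0,0,-4,0,0,0,0,-4,0,0,0,0,-4,0,0,0,0,-4,0,0,0,0,-4,0,0,0,0,-4,0,0,0,0,-4,0,0,0,0,-4,0,0,0,0,-4,0,0,0,0,-4,0,0,0,0,-4,0,0,0,0,0,0,0,0,0,0])

```text
time: 5.2
tool_pos: [0.5512, -0.0201, 0.1708]
tool_rot: [-3.141, -0.001, 0.84]
contact_force: [2.2, 5.0, 0.6]
opening: 0.0134
```

```bash
python3 w.py pics/d.png; python3 -c "
from h import *;s=observe();print(s['torque'])"
```

```text
5.2 [ 0.5512 -0.0201  0.1708] [-3.1414e+00 -1.2000e-03  8.4040e-01] [2.17 5.01 0.63] 0.013409504028814552 0
[ 0.74972057 -0.17140822  0.14013984]
```

View pics/d.png

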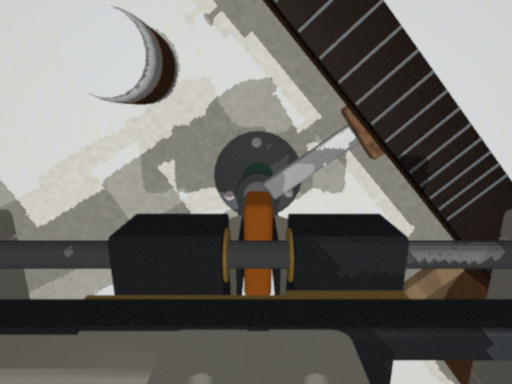

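Request:
jog_arm(rows=[0,1.4,-0.6,0,0,0,0,0,0,0,0,0,0,0,0])

```text
time: 5.55
tool_pos: [0.5513, -0.0199, 0.1708]
tool_rot: [3.141, 0.001, 0.84]
contact_force: [-0.5, -0.7, 1.8]
opening: 0.0137
```

Request:
jog_arm(rows=[0,0,0,-1,0,0,0,0,-2,0,0,0,0,-2,0,0,0,0,-2,0,0,0,0,-2,0,0,0,0,-2,0,0,0,0,-2,0,0,0,0,-1,0,0,0,0,-1,0], grip_force=50)

```text
time: 6.45
tool_pos: [0.5512, -0.0197, 0.1858]
tool_rot: [3.142, 0.001, 0.84]
contact_force: [2.3, -3.3, -10.8]
opening: 0.0138
```

Request:
jog_arm(rows=[0,0,0,-1,0,0,0,0,-0.5,0,0,0,0,-0.5,0,0,0,0,-0.5,0])

```text
time: 6.85
tool_pos: [0.5513, -0.0197, 0.1881]
tool_rot: [-3.142, 0.001, 0.84]
contact_force: [1.6, -5.3, -11.3]
opening: 0.0137
```

Request:
jog_arm(rows=[0,0,0,-1,0,0,0,0,-1,0,0,0,0,-0.5,0,0,0,0,-0.5,0])

```text
time: 7.25
tool_pos: [0.5513, -0.0196, 0.1912]
tool_rot: [-3.142, 0.001, 0.84]
contact_force: [1.3, -4.5, -11.6]
opening: 0.0136
```

Request:
jog_arm(rows=[0,0,0,-0.5,0,0,0,0,-0.5,0,0,0,0,-0.5,0])

```text
time: 7.55
tool_pos: [0.5513, -0.0197, 0.1926]
tool_rot: [-3.142, 0.001, 0.84]
contact_force: [1.9, -5.2, -10.7]
opening: 0.0136
```

Request:
jog_arm(rows=[0,0,0,-0.5,0,0,0,0,-0.5,0])

```text
time: 7.75
tool_pos: [0.5513, -0.0197, 0.1936]
tool_rot: [-3.142, 0.001, 0.84]
contact_force: [1.8, -6.3, -11.4]
opening: 0.0135
```

Request:
jog_arm(rows=[0,-0.5,0.4,-0.5,0,0,0,0,-0.5,0])

```text
time: 7.95
tool_pos: [0.5512, -0.0198, 0.1946]
tool_rot: [-3.141, -0.0, 0.84]
contact_force: [1.2, -2.1, -11.7]
opening: 0.0138
```

Request:
jog_arm(rows=[0,0,0,-0.5,0,0,0,0,-0.5,0])

```text
time: 8.15
tool_pos: [0.5513, -0.0198, 0.1957]
tool_rot: [-3.141, -0.0, 0.841]
contact_force: [1.1, -1.1, -11.4]
opening: 0.0135
```

Request:
jog_arm(rows=[0,0,0,-0.5,0,0,0,0,-0.5,0])

```text
time: 8.35
tool_pos: [0.5513, -0.0198, 0.1967]
tool_rot: [-3.141, -0.0, 0.84]
contact_force: [0.6, -0.4, -10.8]
opening: 0.0136
```

Request:
jog_arm(rows=[0,0,0,-0.5,0,0,0,0,-0.5,0])

```text
time: 8.55
tool_pos: [0.5513, -0.0199, 0.1976]
tool_rot: [-3.141, -0.0, 0.84]
contact_force: [1.4, -0.1, -12.2]
opening: 0.0137
```

Request:
jog_arm(rows=[0,0,0,-0.5,0,0,0,0,-0.3,0])

```text
time: 8.75
tool_pos: [0.5513, -0.0199, 0.1982]
tool_rot: [-3.141, 0.0, 0.84]
contact_force: [1.2, -0.3, -15.2]
opening: 0.0138
```

Request:
jog_arm(rows=[0,0,0,-0.3,0,0,0,0,-0.3,0])

```text
time: 8.95
tool_pos: [0.5512, -0.0199, 0.1987]
tool_rot: [-3.141, 0.0, 0.84]
contact_force: [2.3, 0.3, -17.3]
opening: 0.0136
```

Request:
jog_arm(rows=[0,0,0,0,0,0,0,0,0,0])

```text
time: 9.15
tool_pos: [0.5513, -0.0199, 0.1988]
tool_rot: [-3.141, 0.0, 0.84]
contact_force: [2.1, 0.2, -16.8]
opening: 0.0136
```

Request:
jog_arm(rows=[0,0,0,0,4,0,0,0,0,4,0,0,0,0,4,0,0,0,0,4,0,0,0,0,0])

```text
time: 9.65
tool_pos: [0.5514, -0.0202, 0.1989]
tool_rot: [-3.142, 0.0, 0.56]
contact_force: [2.8, 0.2, -17.2]
opening: 0.0138
```

Request:
jog_arm(rows=[0,0,0,0,4,0,0,0,0,4,0,0,0,0,4,0,0,0,0,4,0,0,0,0,4,0,0,0,0,4,0,0,0,0,4,0,0,0,0,4,0,0,0,0,4,0,0,0,0,1,0,0,0,0,0])

```text
time: 10.75
tool_pos: [0.551, -0.0207, 0.1989]
tool_rot: [3.141, 0.001, -0.083]
contact_force: [0.2, -3.2, -16.7]
opening: 0.0138
```

```bash
python3 w.py pics/e.png; python3 -c "
from h import *;s=observe();print(s['torque'],s['contact_force'])"
```

```text
10.75 [ 0.551  -0.0207  0.1989] [ 3.1407e+00  9.0000e-04 -8.3000e-02] [  0.21  -3.2  -16.69] 0.013796219881804225 1
all [ 0.55163936 -0.03182101  0.16006704] ((551.6393432617188, -31.821012496948242), (0.0, 0.0), 0.0) top 0.1600670368922186 0.1600670368922186 ((551.6393432617188, -31.821012496948242), (0.0, 0.0), 0.0)
[-0.61234545 -0.01042985 -0.01624353] [ -0.95951607  -4.74460973 -17.50729671]
```

View pics/e.png

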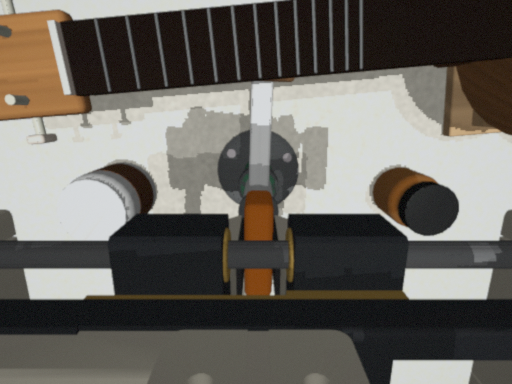

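Bar is aligned with the side arm again. I'll turn slightly more to feel the stop.

Request:
jog_arm(rows=[0,0,0,0,2,0,0,0,0,2,0,0,0,0,0])

```text
time: 11.1
tool_pos: [0.5512, -0.0206, 0.199]
tool_rot: [3.14, 0.0, -0.152]
contact_force: [-0.3, -4.6, -17.5]
opening: 0.0134
```

```bash
python3 -c "
from h import *;s=observe();print(s['torque'],s['contact_force'],s['tool_rot'])"
```

```text
[-0.74431289 -0.02433844  1.10491428] [ -0.30840856  -4.56110436 -17.54941067] [ 3.14021104e+00  3.77144677e-04 -1.51665124e-01]
```

The stop is reached (1.1 N m). Now unwind the torque and side force and ease off the lift.

Request:
jog_arm(rows=[0,0,0.5,0,-3,0,0,0.3,0.3,0,0,0,0,0,0])

```text
time: 11.4
tool_pos: [0.5512, -0.0207, 0.199]
tool_rot: [-3.141, 0.0, -0.103]
contact_force: [-1.0, -1.6, -14.7]
opening: 0.0136
```

```bash
python3 -c "
from h import *;s=observe();print(s['torque'],s['contact_force'],s['tool_rot'],s['tool_pos'])"
```

```text
[-0.07019206  0.08345253  0.03154994] [ -1.01191189  -1.56750222 -14.74691197] [-3.14126269e+00  7.57679187e-05 -1.02513706e-01] [ 0.55118703 -0.02074573  0.19896239]
```

Request:
jog_arm(rows=[0,0,0.2,0.4,0,0,0,0,0.4,0,0,0,0,0.4,0,0,0,0,0,0])

```text
time: 11.8
tool_pos: [0.5513, -0.0208, 0.1988]
tool_rot: [-3.141, -0.001, -0.102]
contact_force: [-5.7, 1.6, -0.9]
opening: 0.0139
```

Request:
jog_arm(rows=[14,0,0,0,0,20,0,0,0,0,40,0,0,0,0,40,0,0,0,0,40,0,0,0,0,40,0,0,0,0])

```text
time: 12.4
tool_pos: [0.5516, -0.0212, 0.1979]
tool_rot: [3.141, -0.001, -0.102]
contact_force: [0.6, 0.5, -0.9]
opening: 0.0393
```

Request:
jog_arm(rows=[40,0,0,-5,0,40,0,0,-10,0,40,0,0,-20,0,40,0,0,-20,0,40,0,0,-20,0,40,0,0,-20,0,40,0,0,0,0,40,0,0,0,0])

```text
time: 13.2
tool_pos: [0.5513, -0.0211, 0.2929]
tool_rot: [3.141, -0.001, -0.102]
contact_force: [0.3, -0.5, -0.3]
opening: 0.0399
```

```bash
python3 w.py pics/f.png
python3 - <<'E'
from h import *
ps=[]
for n in('scene','side'):
    p,d=read_camera(n);o=np.load(f'pics/{n}.npz');W=world(n,d);h,m=orange(p);m&=(d>0)&(np.linalg.norm(W-[.551,-.021,.21],axis=-1)<.05);q=W[m]
    if len(q):print(n,len(q),q.mean(0).round(4),cv2.minAreaRect((q[:,:2]*1000).astype(np.float32)))
    ps.append(p)
    # neck head height before/after
    a=o['d'];V=world(n,a);H=cv2.cvtColor(o['p'],cv2.COLOR_RGB2HSV)
cv2.imwrite('pics/g.png',np.hstack([ps[0][60:340,100:400],ps[1][60:340,150:450]])[...,::-1])
E
```

```text
13.2 [ 0.5513 -0.0211  0.2929] [ 3.1414e+00 -1.0000e-03 -1.0210e-01] [ 0.31 -0.49 -0.25] 0.03991609241938355 1026
all [ 0.55494102 -0.02193676  0.22224254] ((552.1846923828125, -22.058340072631836), (13.866174697875977, 49.2664794921875), 86.40859985351562) top 0.22391080294039692 0.22294293307496102 ((552.212646484375, -21.600765228271484), (13.432068824768066, 49.035728454589844), 84.29651641845703)
```

View pics/g.png

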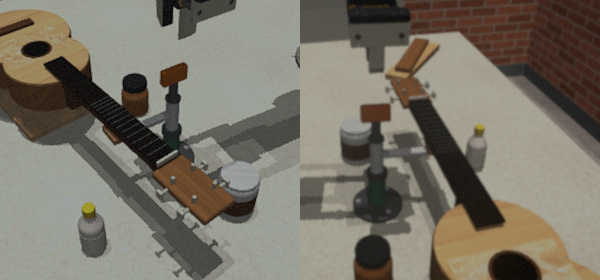

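Final views: bar raised and aligned with the side arm, pad under the neck, bystanders in place, gripper clear above. The bar top is 27.9 mm up, matching the 28.0 mm held before release, so it did not settle.

```bash
python3 -c "
from cell import hand_in;print(hand_in())"
```

```text
the job is handed in; nothing more can be done
None
```

The neck is propped on the locked rest and the job is handed in, at about 13 s on the robot's clock. The hand-in gave no verdict.

**What I did:**
- Turned the bar about 52° anticlockwise (0.9 rad) to free the section.
- Raised the section about 28 mm. The lifting force rose from about 11.3 N to 17.3 N, so the pad pressed on the neck with about 6 N.
- Turned the bar back clockwise to its stop, which showed as 1.1 N m. I then eased off the lift, opened the fingers and backed away upward.

**Last checks:**
- **Height:** the bar top sits 27.9 mm above where it started. It was at 28.0 mm just before release, so the rest did not visibly settle.
- **Pad load:** about 5 N, estimated from how far the pad went past first contact (1.2 to 1.5 mm at 4 N per mm). It could not be read directly after release.
- **Lock angle:** the bar is back along the side arm to within about 2°.
- **Surroundings:** the tin, jar and bottle look unmoved in the pictures; I did not measure them. The wrist force is about 0 and the gripper is clear.

**Disagreements:**
- The bar's yaw (about −4°) and the neck's fitted direction (about 0°) differed by about 4°, though they should be square. I used the bar's own angle.
- As I eased off the lift, the gripper dropped 0.2 mm. That is about the size of the measurement noise, but could mean up to 1 N less on the pad.

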